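Shut the salt box and hold the pepper mill ready over the ramekin

ROBOT

A 7-joint arm with a two-finger parallel gripper is mounted at the origin on a cart in front of the work surface, level with it; the furniture and walls round the work are solid. World frame = base frame: x ahead of the robot, y to its left, z up, the work surface at z = 0. Lengths are in m, angles in rad, forces in N, time in s.
With the tool pointing down it reaches from about 0.425 to 0.925 m from the base axis. Payload 6.8 kg.
Tool frame: the origin (TCP) lies at the very end of the fingers, on their centre line; the grasp point (between the pads) lies 19 mm behind it; z points along the fingers, y is the line along which they close (so a half turn about z gives the same grasp; the last joint's range is limited). The gripper opens to 85 mm and grips with 20 to 120 N. Pads are 22 mm wide; open, the fingers measure 114 mm over their backs; the gripper's body (76 mm by 85 mm) begins 54 mm behind the grasp point. The pads swing forward as they close: fully open they stand 13 mm farther back than shut.
Start: joints at [-1.349, 0.477, 0.022, 1.555, -0.011, 1.109, -0.083], TCP at [0.219, 0.639, 0.231] pointing down, gripper open.
Joint ranges: [-2.96, 2.96], [-0.34, 2.1], [-1.41, 1.46], [0.24, 2.44], [-1.37, 4.51], [0.17, 1.92], [-2.96, 2.96]. Speed limits (rad/s): [2.39, 2.39, 3.14, 3.14, 3.14, 3.14, 3.14].

INTERFACE

Orientations are given as a unit quaternion [w, x, y, z].
In Python, from station import readout, viewer, bot gives the robot as it stands. The module is installed in compiled form; this text tells all that it offers.
- The arm moves only by the shell command python3 -m handwheel 'ROWS' [FORCE]. ROWS is JSON, a list of rows, each a list of 3 entries, a list of its own where there are three numbers: the shift along the tool's x, y, z in mm, then the turn, a rotation vector about the tool's x, y, z in degrees, then the gripper command: -1 is fully open, 1 is shut, values between are in proportion. In form: [[[x, y, z], [ax, ay, az], grip], ...]. A call has 1 to 20 rows; each row is the pose to reach, as a shift and turn from the pose commanded when the call began, along the tool's axes at that moment; what a row does not reach only later rows make up. A row lasts 1/12 s, in which the tool goes at most 41.7 mm and 7.16 degrees, less where a joint would pass 70% of its speed; a pose out of reach is approached as far as the arm can. A call with a gripper value outside its range is refused whole. The fingers move at their own pace and stop on an object; FORCE is the grip in N (left out, the last holds). Time passes only in rows, so rows that repeat a pose let the fingers close. It gives the time, the measured TCP pose, the force and the opening at its end, in the units of the state.
- readout.get_obs(): the state, without advancing time (a new reading comes with each control period).
- viewer.read_camera(name): name is "side" or "top"; returns a dict with "frame" (420x560x3 uint8, red, green, blue), "fx", "fy", "cx", "cy" (pixels), "rvec" (rotation vector, rad) and "tvec" (3), from world to camera coordinates, as OpenCV has them. Camera axes: x right, y down, z forward; pixel columns grow to the right and rows downward; lengths in m; the calibration is good to about 2 mm. A picture is of the moment at which its call begins. There is no depth.
- bot.hand_in(): hands the job in, once; it reports no verdict.
Trained networks look in a picture, given as the dict that the camera call returned (one of the last four; its "shot" number tells which), for a name from the list of things; names that differ only in an ending like _2 or _b are one class to them, and where a whole thing is asked for, a point or a joint stands for the part that bears it (a point fixed in the world has none). Each returns a list of dicts, best first, with "score" (0 to 1); they miss things now and then, are a little off and sometimes report something else, mostly with a low value. They report only what shows in the picture. A call takes as long as a camera call. They do not tell look-alikes from the thing itself.
- viewer.search_frame(picture, target): "rect" ([centre column, centre row, width, height] in pixels, round what is visible of it).
- viewer.outline_of(picture, target): "mask" (420x560 bool, what is visible of it) and "rect" ([centre column, centre row, width, height] in pixels, round what is visible of it).
The state is a dict: "t": time; "q": joint angles; "joint_vel": joint speeds; "joint_torque": joint torques, N m; "eef_pos": TCP position; "tool_rot": TCP orientation; "contact_force": force on the tool from outside, world axes, zero at the start; "torque": the same for the moment, N m; "gripper_width": opening from 0.0 (shut) to 1.0 (fully open).
Only numpy, scipy, OpenCV 4.12 (cv2) and the standard library are available. Lean on these libraries where they do the work, as an engineer would, in place of code of your own. Each camera call takes 0.05 s, during which the arm holds its last target. There are 200 camera calls.

TASK

So that no pepper falls into the salt, first swing the open lid of the wooden salt box fully shut. Then pick up the dark wooden pepper mill (not the pale one), carry it over the tops of the row of spice jars and the glass, and hold it upright and still, centred over the white ramekin with its foot about two centimetres above the rim, ready to grind. Finish while still holding it there: do not let go, do not touch the ramekin with it, and leave the ramekin, jars, glass and pale mill standing where they are.

Things in the scene. Friction and masses are not known exactly. Their poses are not given: they have to be found in the camera images.
- salt_box: dark oak salt box, fixed to the worktop: 120 mm (its x) by 160 mm (its y) and 110 mm high without the lid. Origin on the worktop under the box, x axis from its front (the side with the brass lip) towards its hinge side; the walls run from x = -53 to +67 mm, y = -80 to +80 mm. It stands on the right with its front turned roughly to the robot's left (to +y of the world), so the open lid stands up on the far right side
- salt_box_lid (a joint): hinge of the salt box lid: 0 = shut, about 1.2 to 1.7 rad at the start (standing up or leaning back), stop at 1.75. Light lid (0.12 kg) with slight friction: it stays where it is left above about 1.1 rad, and falls shut slowly on its own once pushed below about 1 rad
- lid_hinge (a point): point on the hinge axis of the salt box lid, in the middle of its length, 112 mm above the worktop and 63 mm from the box's origin along the box's x. The axis is level and runs along the box's y. The lid is a board 11 mm thick and 164 mm long along the hinge; shut, it lies from 0 to 11 mm above the axis and reaches 122 mm from it; open, the lid stands up above the hinge with its outer face away from the box
- lid_lip (a point): small round brass lip at the middle of the lid's free edge, 16 mm across, standing out 14 mm; this point moves with the lid, 129 mm from the hinge axis
- mill_center (a point): centre of the dark brown wooden pepper mill, half-way up (95 mm above its foot); loose, standing upright, about 0.18 kg, round about its z axis (up). 190 mm high, 58 mm across at the foot; above a waist it has a round head 50 mm across from 138 to 179 mm above the foot, with a small metal knob 12 mm across on top up to 190 mm. Grasp it across the head, about 158 mm above the foot (63 mm above this point); lower down the knob would meet the gripper's palm
- mill_foot (a point): centre of the underside of the dark pepper mill (95 mm below its centre); z axis up the mill
- pepper_mill: the same dark pepper mill; origin at the centre of its underside
- ramekin_rim (a point): centre of the mouth of the white fluted ramekin, level with its rim, 45 mm above the worktop. Loose; 68 mm across outside
- ramekin: the same white ramekin; origin at the centre of its underside
- salt_mill_center (a point): centre of the pale wooden mill, half-way up: 150 mm high, 58 mm across, loose; a bystander that may stand in the way of the carry. The two mills stand on the left of the row of jars, 10 to 20 cm apart, and may have changed places
- jar_a: corked glass spice jar with red spice, 44 mm across, 92 mm high, loose; origin at the centre of its underside. One of four things in a row that runs away from the robot between the mills and the ramekin, their order mixed
- jar_b: corked glass spice jar with grey-brown spice, 44 mm across, 92 mm high, loose, in the row; origin at the centre of its underside
- jar_c: corked glass spice jar with yellowish spice, 44 mm across, 92 mm high, loose, in the row; origin at the centre of its underside
- glass: empty clear juice glass, 60 mm across, 73 mm high, loose, in the row; origin at the centre of its underside
Mind the look-alikes: they are no part of the job. There is more than one size of the salt_box; the job needs the larger.

How it is judged:
On the way, in this order (a step that is already met when the one before it is completed fails the run):
1. the salt box lid is shut, the dark pepper mill still standing in its place (value of joint salt_box_lid below 0.06 rad and distance of pepper_mill from where it was at the start of the episode below 0.03 m), for 0.2 s.
2. the dark mill is carried over the row, its foot above the tops of the jars (height (world z) of mill_foot above 0.093 m and world y of mill_foot between 0.02 and 0.105 m and contact force between the fingers and pepper_mill above 0.5 N), for 0.04 s.
At the end, for the whole second after the job is handed in: The salt box lid is shut (within 0.06 rad); the dark pepper mill is held by the fingers, still, upright within 0.15 rad, its foot 6 to 36 mm above the ramekin's rim and within 15 mm of its centre sideways, not touching the ramekin, which stands on the worktop (value of joint salt_box_lid below 0.06 rad and horizontal distance between mill_foot and ramekin_rim below 0.015 m and z of mill_foot in the frame of ramekin_rim between 0.006 and 0.036 m and angle between mill_foot's own z axis and vertical below 0.15 rad and linear speed of pepper_mill below 0.02 m/s and contact force between the fingers and pepper_mill above 0.5 N and contact force between pepper_mill and ramekin below 0.05 N and height (world z) of ramekin below 0.004 m and angle between ramekin's own z axis and vertical below 0.05 rad); the arm keeps its last pose, push and grip.
It fails at once if the ramekin, a jar, the glass or the pale mill is shifted by more than 20 mm or knocked over (distance of any of jar_a, jar_b, jar_c, glass, ramekin, salt_mill_center from where it was at the start of the episode above 0.02 m).
It fails at once if the pepper mill touches the ramekin (contact force between pepper_mill and ramekin above 0.5 N).
It also fails if it takes over 58 s, if anything falls off the work surface, if the arm or the gripper's body presses on something with over 40 N, if the wrist force passes 120 N, or if a joint passes its speed limit or range.

## Working session

There is one attempt and no reset: what is moved stays moved. The work goes in short steps, Python scripts to look and compute and a shell command to move; the robot and the scene stay as the last step left them, time stands still between calls to the robot, and variables do not carry over. Pictures are saved under pics/ and viewed, on a budget of 10 in all, crops included, one or two more only if the job needs it, and the job is handed in when it is done.

```bash
mkdir -p pics; python3 - <<'E'
from station import readout, viewer, bot
import cv2
print(readout.get_obs())
for n in ("side","top"):
    p=viewer.read_camera(n); cv2.imwrite(f"pics/{n}0.png",p["frame"][:,:,::-1])
    print(n,{k:p[k] for k in p if k!="frame"})
    for t in ("salt_box","salt_box_lid","lid_lip","mill_center","ramekin","salt_mill_center","jar_a","jar_b","jar_c","glass"):
        print(t,[(d["rect"],round(d["score"],2)) for d in viewer.search_frame(p,t)][:4])
E
```

```text
{'t': 0.0, 'q': array([-1.34911262,  0.47782144,  0.02233963,  1.55647177, -0.01147471,
        1.10929545, -0.08310381]), 'joint_vel': array([-1.59561516e-03,  1.64505016e-04,  2.06786575e-03, -1.21600571e-03,
       -9.22509325e-05, -9.70314791e-04,  2.01782636e-03]), 'joint_torque': array([ 1.38194195e-03, -5.96474218e+01,  1.60888832e+00, -2.81189150e+01,
        1.25205857e-02,  9.26179782e-03, -1.52937213e-05]), 'eef_pos': array([0.21841779, 0.63804786, 0.23030284]), 'tool_rot': array([-7.25770000e-05,  1.64131295e-01,  9.86438060e-01, -9.31055225e-04]), 'contact_force': array([ 0.56275494, -0.2435963 , -0.49932763]), 'torque': array([ 0.00664095, -0.01348534, -0.01430359]), 'gripper_width': 1.000936477655268}
side {'fx': 486.64928390792664, 'fy': 486.64928390792664, 'cx': 274.60488043691265, 'cy': 214.00239603494276, 'rvec': array([ 2.35800002, -0.28561889,  0.1115644 ]), 'tvec': array([-0.47080835,  0.11294882,  1.53531096]), 'shot': 1}
salt_box [([274.5, 271.8, 49.2, 75.1], 0.87), ([285.8, 340.9, 16.5, 40.0], 0.77), ([285.1, 262.7, 24.5, 59.4], 0.32)]
salt_box_lid [([288.1, 
[... 1206 characters left out ...]
, 31.1, 64.0], 0.56), ([228.2, 228.2, 26.7, 21.5], 0.37)]
mill_center [([371.6, 209.3, 35.5, 59.0], 0.73), ([171.2, 241.6, 29.4, 25.6], 0.59)]
ramekin [([287.9, 227.3, 27.6, 23.2], 0.75), ([226.7, 229.6, 24.8, 25.6], 0.52)]
salt_mill_center [([231.8, 171.5, 16.3, 20.8], 0.65), ([132.5, 237.4, 36.2, 27.7], 0.57)]
jar_a [([234.6, 195.1, 19.1, 21.6], 0.79), ([229.4, 170.3, 20.0, 21.2], 0.77), ([224.6, 257.6, 12.9, 16.9], 0.59)]
jar_b [([234.6, 195.1, 19.1, 21.6], 0.79), ([229.4, 170.3, 20.0, 21.2], 0.77), ([224.6, 257.6, 12.9, 16.9], 0.59)]
jar_c [([234.6, 195.1, 19.1, 21.6], 0.79), ([229.4, 170.3, 20.0, 21.2], 0.77), ([224.6, 257.6, 12.9, 16.9], 0.59)]
glass [([227.4, 228.6, 21.9, 20.9], 0.9)]
```

```bash
python3 - <<'E'
import cv2
s=cv2.imread("pics/side0.png")[100:380,140:420]; t=cv2.imread("pics/top0.png")[130:310,90:490]
cv2.imwrite("pics/s1.png",cv2.resize(s,(600,600),interpolation=cv2.INTER_CUBIC)); cv2.imwrite("pics/t1.png",cv2.resize(t,(800,360),interpolation=cv2.INTER_CUBIC))
E
```

```text
(no output)
```

View pics/s1.png

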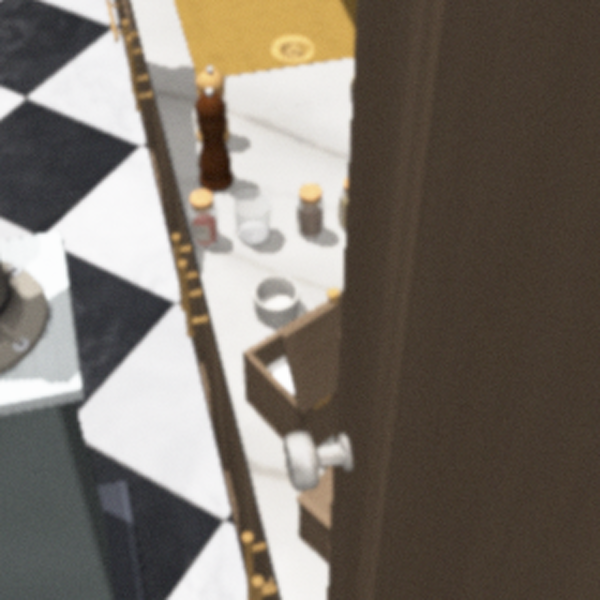

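View pics/t1.png

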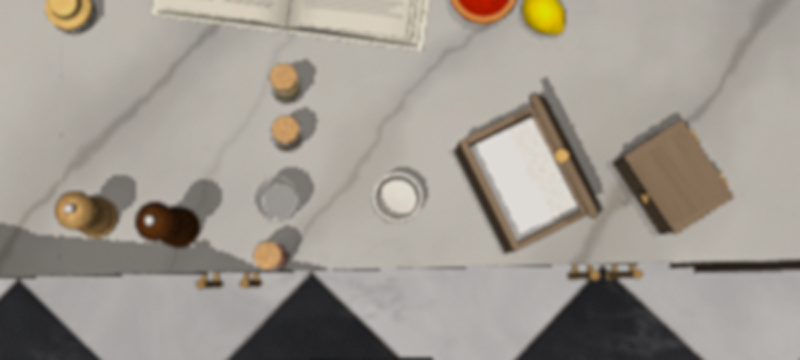

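```bash
cat > h.py <<'E'
import numpy as np, cv2
from scipy.spatial.transform import Rotation as R
def K(p): return np.array([[p["fx"],0,p["cx"]],[0,p["fy"],p["cy"]],[0,0,1]])
def proj(p,X): return cv2.projectPoints(np.float64(X).reshape(-1,1,3),p["rvec"],p["tvec"],K(p),None)[0].reshape(-1,2)
def cam(p): return -cv2.Rodrigues(p["rvec"])[0].T@p["tvec"]
def hit(p,uv,z):
    uv=np.atleast_2d(uv).astype(float); d=np.c_[uv,np.ones(len(uv))]@np.linalg.inv(K(p)).T@cv2.Rodrigues(p["rvec"])[0]
    c=cam(p); return c+d*((z-c[2])/d[:,2])[:,None]
def circ(c,r,z,n=36):
    a=np.linspace(0,2*np.pi,n); return np.c_[c[0]+r*np.cos(a),c[1]+r*np.sin(a),np.full(n,z)]
def tool(ob,target):  # world target TCP -> tool shift mm
    q=ob["tool_rot"]; return R.from_quat([*q[1:],q[0]]).inv().apply(np.array(target)-ob["eef_pos"])*1000
E
python3 - <<'E'
from station import readout, viewer
from h import *
import numpy as np
from scipy.optimize import least_squares
s=viewer.read_camera("side"); t=viewer.read_camera("top")
print("cams",cam(s),cam(t))
C=np.array([[319,204],[345,255],[389,236]])
H=hit(t,C,.11); print("corners",H.round(3), np.linalg.norm(H[0]-H[1]),np.linalg.norm(H[1]-H[2]))
for n,uv,z in (("darkhead",(165,239),.185),("palehead",(127,235),.145),("ramek",(289.5,228),.045),("jar1",(232,169.5),.092),("jar2",(233,195),.092),("glass",(229,230),.073),("jar4",(224.5,257.5),.092)):
    print(n,hit(t,uv,z).round(3)[0])
for p in (t,):
  for n in ("mill_center","ramekin","salt_box","salt_box_lid"):
    for d in viewer.outline_of(p,n)[:2]:
        m=d["mask"]; ys,xs=np.nonzero(m); print(n,d["score"],d["rect"],xs.mean(),ys.mean())
E
```

```text
cams [ 0.22625829 -1.07118399  1.18024138] [ 0.32818535 -0.05692861  1.4678958 ]
corners [[ 0.5   -0.17   0.11 ]
 [ 0.366 -0.233  0.11 ]
 [ 0.413 -0.348  0.11 ]] 0.14778193306756435 0.12447542890128663
darkhead [0.413 0.214 0.185]
palehead [0.427 0.318 0.145]
ramek [ 0.444 -0.093  0.045]
jar1 [0.599 0.057 0.092]
jar2 [0.531 0.055 0.092]
glass [0.44  0.068 0.073]
jar4 [0.367 0.079 0.092]
mill_center 0.62 [172.7, 241.2, 29.5, 24.5] 172.7619926199262 240.75276752767527
ramekin 0.85 [288.1, 230.4, 23.5, 27.4] 288.19807692307694 228.1903846153846
ramekin 0.57 [173.2, 244.6, 30.3, 26.6] 173.33506944444446 241.22569444444446
salt_box 0.92 [355.8, 216.2, 76.8, 80.3] 352.68444055944053 217.2298951048951
salt_box 0.89 [425.1, 218.4, 57.9, 56.1] 425.9612603305785 218.70144628099175
salt_box_lid 0.65 [375.5, 208.2, 38.7, 62.2] 371.5667701863354 206.972049689441
salt_box_lid 0.65 [430.1, 218.3, 50.3, 61.3] 428.7899596076168 217.95960761684938
```

```bash
cat > ov.py <<'E'
from station import viewer
from h import *
from scipy.optimize import least_squares
s=viewer.read_camera("side"); t=viewer.read_camera("top")
def box(b,pts): c,n=np.cos(b[2]),np.sin(b[2]); P=np.array(pts,float); return np.c_[b[0]+c*P[:,0]-n*P[:,1],b[1]+n*P[:,0]+c*P[:,1],P[:,2]]
C=np.array([[319,204],[345,255],[389,236]])
M=[(-.053,.08,.11),(-.053,-.08,.11),(.067,-.08,.11)]
b=least_squares(lambda b:(proj(t,box(b,M))-C).ravel(),[.45,-.27,-1.18]).x
print("box",b,"res",(proj(t,box(b,M))-C).round(1).tolist())
def lid(th):
    P=[]
    for r,o in ((0,0),(.122,0),(.122,.011),(0,.011)):
        for y in (-.082,.082): P.append((.063-r*np.cos(th)+o*np.sin(th),y,.112+r*np.sin(th)+o*np.cos(th)))
    lip=(.063-.129*np.cos(th),0,.112+.129*np.sin(th)); return P,lip
def dr(im,p,X,off,k,col,closed=True):
    q=((proj(p,X)-off)*k+k/2-.5); cv2.polylines(im,[np.int32(q*8)],closed,col,1,cv2.LINE_AA,3)
def crop(p,x,y,w,h,k): return cv2.resize(np.ascontiguousarray(p["frame"][y:y+h,x:x+w,::-1]),None,fx=k,fy=k,interpolation=cv2.INTER_CUBIC)
def scene(im,p,off,k,mill,ram,th):
    dr(im,p,box(b,M+[(.067,.08,.11)]),off,k,(0,255,0))
    P,l=lid(th); P=box(b,P)
    for idx in ((0,1,3,2),(6,7,5,4)): dr(im,p,P[list(idx)],off,k,(255,255,0))
    dr(im,p,box(b,[l,(l[0],l[1]+.004,l[2])]),off,k,(0,0,255))
    for z,r in ((0,.029),(.16,.025),(.19,.006)): dr(im,p,circ(mill,r,z),off,k,(255,0,255))
    for z in (.045,): dr(im,p,circ(ram,.034,z),off,k,(255,0,0))
    dr(im,p,circ(ram,.034,0),off,k,(255,0,0))
E
cat > v.py <<'E'
from ov import *
import sys
th=float(sys.argv[1]); mill=eval(sys.argv[2]); ram=eval(sys.argv[3])
a=crop(t,140,170,260,100,3); scene(a,t,(140,170),3,mill,ram,th)
c=crop(s,220,120,90,190,3); scene(c,s,(220,120),3,mill,ram,th)
f=cv2.resize(t["frame"][:,:,::-1],(400,300))
W=np.zeros((600,800,3),np.uint8); W[:300,:780]=a; W[300:600,:400]=f
d=cv2.rotate(c,cv2.ROTATE_90_COUNTERCLOCKWISE); d=cv2.resize(d,(400,190)) if 0 else d[:270,:400]
W[300:570,400:]=d; cv2.imwrite(sys.argv[4],W)
E
python3 v.py 1.5 "(.413,.213)" "(.444,-.093)" pics/o1.png
```

```text
box [ 0.45598559 -0.2504681  -1.12618346] res [[-0.7, -2.1], [1.7, 2.0], [-1.1, 0.1]]
```

View pics/o1.png

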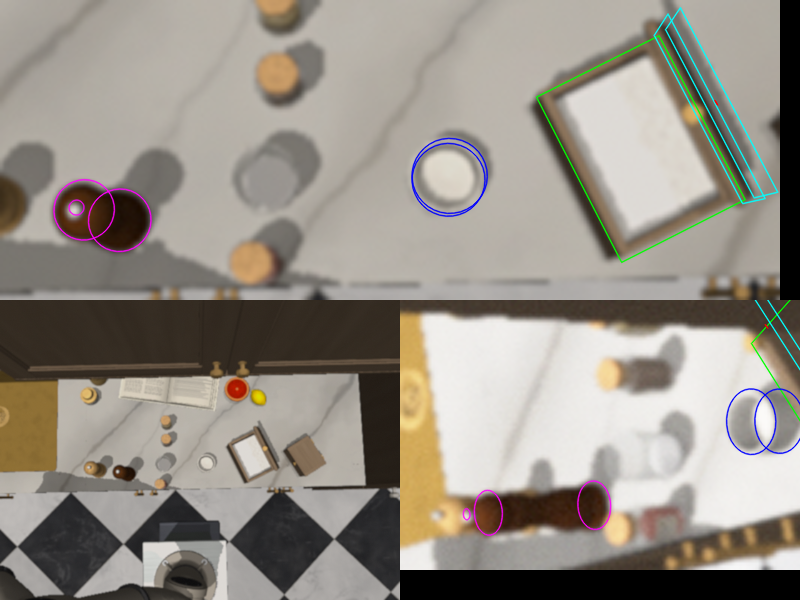

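```bash
cat > fit.py <<'E'
from ov import *
from station import readout
C2=np.vstack([C[:2],[[370.7,207.7]]])
def f(v): return (np.vstack([proj(t,box(v[:3],M[:2])),proj(t,box(v[:3],[lid(v[3])[1]]))])-C2).ravel()
def g(v): # prior on the seen near hinge corner
    return np.r_[f(v),(proj(t,box(v[:3],[M[2]]))-C[2]).ravel()*.5]
v=least_squares(g,[*b,1.35]).x; print("fit",v,g(v).round(1))
hx=box(v[:3],[(.063,0,.112)])[0]; print("hinge",hx,"box x dir",np.cos(v[2]),np.sin(v[2]))
# cabinet lower front edge: line x=X,z=Z seen in both
def e(w): 
    a=proj(t,[[w[0],0,w[1]]])[0]; q=proj(s,[[w[0],-.4,w[1]],[w[0],0.2,w[1]]]); 
    return [a[1]-105, q[0][0]-np.interp(q[0][1],[100,380],[305.7,294])]
print("cabinet",least_squares(e,[.6,.5]).x)
ob=readout.get_obs(); q=ob["tool_rot"]; print(R.from_quat([*q[1:],q[0]]).as_matrix().round(3))
for T in ((.5,.15,.33),(.515,-.36,.33),): print(T,tool(ob,T).round(0))
E
python3 fit.py
```

```text
box [ 0.45598559 -0.2504681  -1.12618346] res [[-0.7, -2.1], [1.7, 2.0], [-1.1, 0.1]]
fit [ 0.45642621 -0.24928101 -1.12413174  1.35252397] [-1.2 -2.2  1.4  1.8  0.2  0.3 -0.8 -0.1]
hinge [ 0.48363967 -0.30610026  0.112     ] box x dir 0.43195975750080773 -0.9018928805018052
cabinet [0.4224067  1.17979805]
[[-0.946  0.324 -0.   ]
 [ 0.324  0.946  0.   ]
 [ 0.     0.    -1.   ]]
(0.5, 0.15, 0.33) [-424. -371.  -99.]
(0.515, -0.36, 0.33) [-604. -849.  -99.]
```

```bash
python3 -m handwheel '[[[0,0,-40],[0,0,0],1],[[0,0,-80],[0,0,0],1],[[-30,-25,-100],[0,0,0],1],[[-60,-50,-100],[0,0,0],1],[[-90,-75,-100],[0,0,0],1],[[-120,-105,-100],[0,0,0],1],[[-150,-130,-100],[0,0,0],1],[[-180,-155,-100],[0,0,0],1],[[-210,-185,-100],[0,0,0],1],[[-240,-210,-100],[0,0,0],1],[[-270,-235,-100],[0,0,0],1],[[-300,-265,-100],[0,0,0],1],[[-330,-290,-100],[0,0,0],1],[[-360,-315,-100],[0,0,0],1],[[-390,-345,-100],[0,0,0],1],[[-420,-370,-100],[0,0,0],1],[[-440,-410,-100],[0,0,0],1],[[-450,-445,-100],[0,0,0],1],[[-465,-480,-100],[0,0,0],1],[[-480,-515,-100],[0,0,0],1]]'
python3 - <<'E'
from h import *
from station import readout
ob=readout.get_obs(); print(ob["eef_pos"],ob["q"].round(2),ob["contact_force"]); 
for T in ((.53,-.40,.33),(.53,-.40,.19)): print(tool(ob,T).round())
E
```

```text
t: 3.27
eef_pos: [0.5056, -0.0061, 0.3316]
tool_rot: [0.0, 0.164, 0.986, 0.0]
contact_force: [1.2, -0.7, -0.1]
gripper_width: -0.0
[ 0.50563587 -0.00610629  0.33155452] [-0.54  0.1   0.47  1.85 -0.05  1.2   1.19] [ 1.1666175  -0.7291918  -0.14177101]
[-151. -365.    1.]
[-151. -365.  141.]
```

```bash
python3 - <<'E'
from h import *
from station import readout
ob=readout.get_obs()
for T in ((.515,-.372,.33),(.515,-.372,.19),(.515-.432*.17,-.372+.902*.17,.19)): print(tool(ob,T).round())
E
```

```text
[-127. -343.    1.]
[-127. -343.  141.]
[  -8. -222.  141.]
```

```bash
python3 -m handwheel '[[[-12,-34,0],[0,0,0],1],[[-25,-68,0],[0,0,0],1],[[-38,-102,0],[0,0,0],1],[[-51,-136,0],[0,0,0],1],[[-63,-170,0],[0,0,0],1],[[-76,-204,0],[0,0,0],1],[[-88,-238,0],[0,0,0],1],[[-101,-272,0],[0,0,0],1],[[-114,-306,0],[0,0,0],1],[[-127,-343,0],[0,0,0],1],[[-127,-343,0],[0,0,0],1],[[-127,-343,30],[0,0,0],1],[[-127,-343,60],[0,0,0],1],[[-127,-343,90],[0,0,0],1],[[-127,-343,120],[0,0,0],1],[[-127,-343,141],[0,0,0],1],[[-127,-343,141],[0,0,0],1]]'
python3 - <<'E'
import cv2
from station import viewer
a=viewer.read_camera("top")["frame"][150:290,300:500,::-1]; b=viewer.read_camera("side")["frame"][200:370,220:380,::-1]
import numpy as np
W=np.zeros((600,800,3),np.uint8); W[:280,:400]=cv2.resize(a,(400,280)); W[:425,400:]=cv2.resize(b,(400,425)); cv2.imwrite("pics/p1.png",W[:425])
E
```

```text
t: 4.68
eef_pos: [0.5128, -0.3674, 0.1856]
tool_rot: [-0.004, 0.164, 0.986, 0.001]
contact_force: [-0.2, 0.7, -0.4]
gripper_width: -0.001
```

View pics/p1.png

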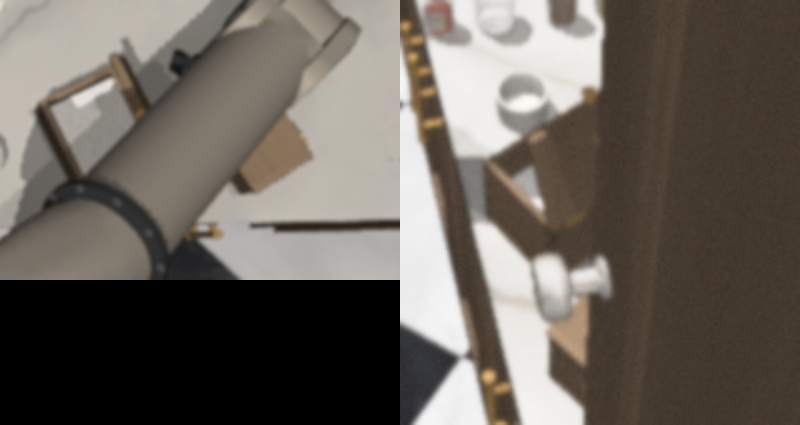

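```bash
python3 -m handwheel '[[[10,10,0],[0,0,0],1],[[20,20,0],[0,0,0],1],[[30,30,0],[0,0,0],1],[[40,40,0],[0,0,0],1],[[48,48,0],[0,0,0],1],[[56,56,0],[0,0,0],1],[[64,64,0],[0,0,0],1],[[72,72,0],[0,0,0],1],[[80,80,0],[0,0,0],1],[[88,88,0],[0,0,0],1],[[96,96,0],[0,0,0],1]]'
python3 -m handwheel '[[[8,8,0],[0,0,0],1],[[16,16,0],[0,0,0],1],[[24,24,0],[0,0,0],1],[[24,24,-30],[0,0,0],1],[[24,24,-60],[0,0,0],1],[[24,24,-100],[0,0,0],1],[[24,24,-140],[0,0,0],1],[[40,45,-150],[0,0,0],1],[[55,75,-150],[0,0,0],1],[[70,105,-150],[0,0,0],1],[[85,135,-150],[0,0,0],1],[[100,165,-150],[0,0,0],1]]'
python3 v.py 0 "(.413,.213)" "(.444,-.093)" pics/o2.png; python3 -c "
from station import readout;o=readout.get_obs();print(o['t'],o['eef_pos'],o['q'].round(2))"
```

```text
t: 5.7
eef_pos: [0.4547, -0.2468, 0.1903]
tool_rot: [-0.0, 0.164, 0.986, 0.0]
contact_force: [0.1, -0.2, 0.4]
gripper_width: -0.003
t: 6.7
eef_pos: [0.413, -0.0577, 0.3403]
tool_rot: [0.0, 0.164, 0.986, 0.0]
contact_force: [1.0, 0.8, -0.5]
gripper_width: -0.001
box [ 0.45598559 -0.2504681  -1.12618346] res [[-0.7, -2.1], [1.7, 2.0], [-1.1, 0.1]]
6.8 [ 0.41306368 -0.05407523  0.34000437] [-0.51 -0.1   0.46  2.    0.05  1.23  1.18]
```

View pics/o2.png

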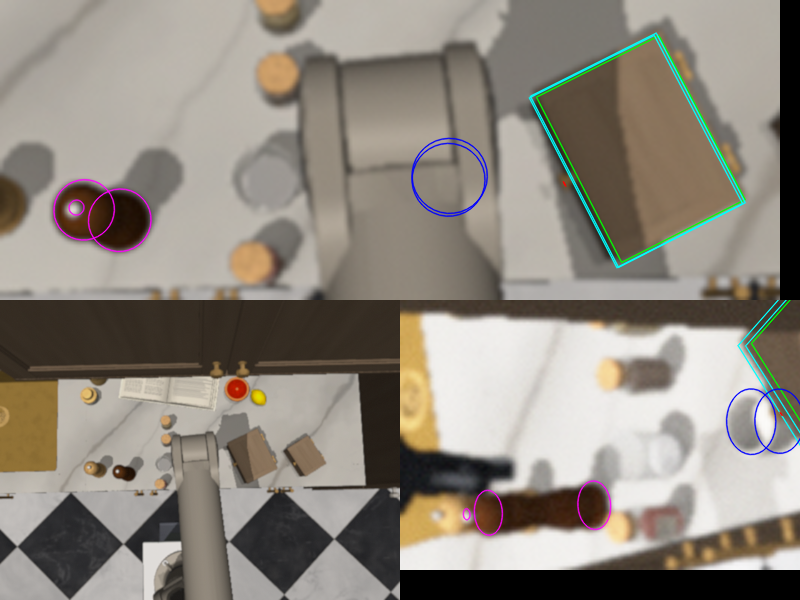

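```bash
python3 -m handwheel '[[[3,27,0],[0,0,7],0],[[6,54,0],[0,0,14],-1],[[9,81,0],[0,0,21],-1],[[12,107,0],[0,0,28],-1],[[15,133,0],[0,0,35],-1],[[29,157,0],[0,0,42],-1],[[43,181,0],[0,0,49],-1],[[57,205,0],[0,0,56],-1],[[71,229,0],[0,0,63],-1],[[86,253,0],[0,0,70],-1],[[86,253,40],[0,0,71],-1],[[86,253,80],[0,0,71],-1],[[86,253,80],[0,0,71],-1]]'
cat > st.py <<'E'
from h import *
from station import readout
import sys
ob=readout.get_obs(); q=ob["tool_rot"]
print(ob["t"],ob["eef_pos"].round(4),ob["q"].round(2),ob["gripper_width"]); print(R.from_quat([*q[1:],q[0]]).as_matrix().round(3).tolist())
for a in sys.argv[1:]: print(a,tool(ob,eval(a)).round(1))
E
python3 v.py 0 "(.413,.213)" "(.444,-.093)" pics/o3.png; python3 st.py "(.413,.213,.26)" "(.413,.213,.136)"
```

```text
t: 7.88
eef_pos: [0.4104, 0.2054, 0.254]
tool_rot: [-0.001, 0.706, 0.708, -0.006]
contact_force: [-1.2, -0.3, -0.7]
gripper_width: 1.003
box [ 0.45598559 -0.2504681  -1.12618346] res [[-0.7, -2.1], [1.7, 2.0], [-1.1, 0.1]]
7.9833 [0.4141 0.207  0.2601] [-0.74  0.09  0.15  2.01 -0.01  1.04 -0.58] 1.0006981428630737
[[-0.001, 1.0, -0.002], [1.0, 0.001, -0.002], [-0.002, -0.002, -1.0]]
(.413,.213,.26) [ 6.  -1.1  0.1]
(.413,.213,.136) [  6.2  -0.8 124.1]
```

View pics/o3.png

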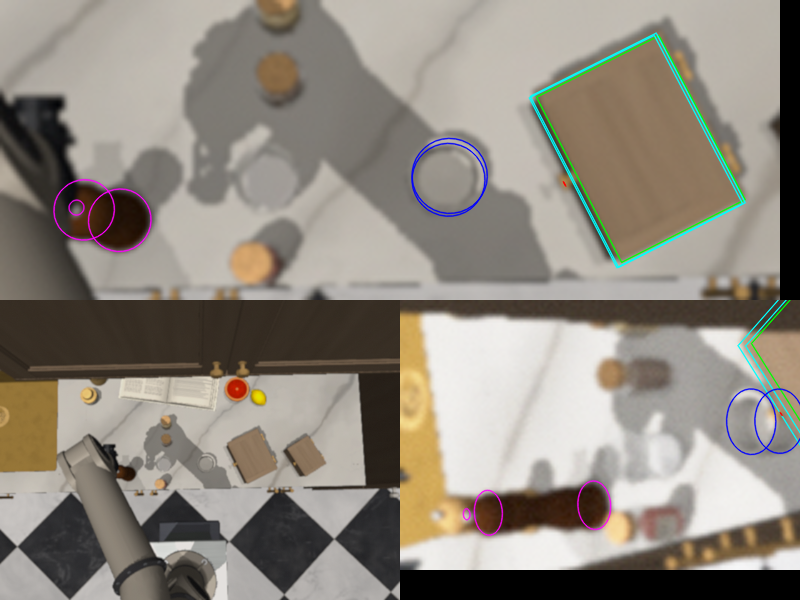

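```bash
python3 -m handwheel '[[[6,-1,0],[0,0,0],-1],[[6,-1,25],[0,0,0],-1],[[6,-1,50],[0,0,0],-1],[[6,-1,75],[0,0,0],-1],[[6,-1,100],[0,0,0],-1],[[6,-1,115],[0,0,0],-1],[[6,-1,124],[0,0,0],-1],[[6,-1,124],[0,0,0],-1],[[6,-1,124],[0,0,0],1],[[6,-1,124],[0,0,0],1],[[6,-1,124],[0,0,0],1],[[6,-1,124],[0,0,0],1],[[6,-1,124],[0,0,0],1],[[6,-1,124],[0,0,0],1],[[6,-1,124],[0,0,0],1],[[6,-1,124],[0,0,0],1]]' 50
python3 st.py
```

```text
t: 9.32
eef_pos: [0.4147, 0.2148, 0.1382]
tool_rot: [0.0, 0.707, 0.708, 0.002]
contact_force: [-2.3, 0.1, 9.2]
gripper_width: 0.55
9.3167 [0.4147 0.2148 0.1382] [-0.73  0.26  0.13  2.14 -0.05  0.74 -0.56] 0.5501918633319928
[[-0.002, 1.0, 0.002], [1.0, 0.002, 0.002], [0.002, 0.002, -1.0]]
```

```bash
python3 -m handwheel '[[[0,0,-15],[0,0,0],1],[[0,0,-35],[0,0,0],1],[[0,0,-60],[0,0,0],1],[[0,0,-85],[0,0,0],1],[[0,0,-110],[0,0,0],1],[[0,0,-130],[0,0,0],1],[[0,0,-135],[0,0,0],1],[[0,0,-135],[0,0,0],1]]'
python3 v.py 0 "(.413,.213)" "(.444,-.093)" pics/o4.png; python3 st.py
```

```text
t: 9.98
eef_pos: [0.4143, 0.2144, 0.2728]
tool_rot: [0.0, 0.706, 0.708, 0.002]
contact_force: [0.3, 0.3, -3.3]
gripper_width: 0.549
box [ 0.45598559 -0.2504681  -1.12618346] res [[-0.7, -2.1], [1.7, 2.0], [-1.1, 0.1]]
10.0833 [0.413  0.2135 0.2703] [-0.75  0.08  0.15  2.   -0.01  1.06 -0.59] 0.5454266417779353
[[-0.002, 1.0, -0.001], [1.0, 0.002, -0.001], [-0.001, -0.001, -1.0]]
```

View pics/o4.png

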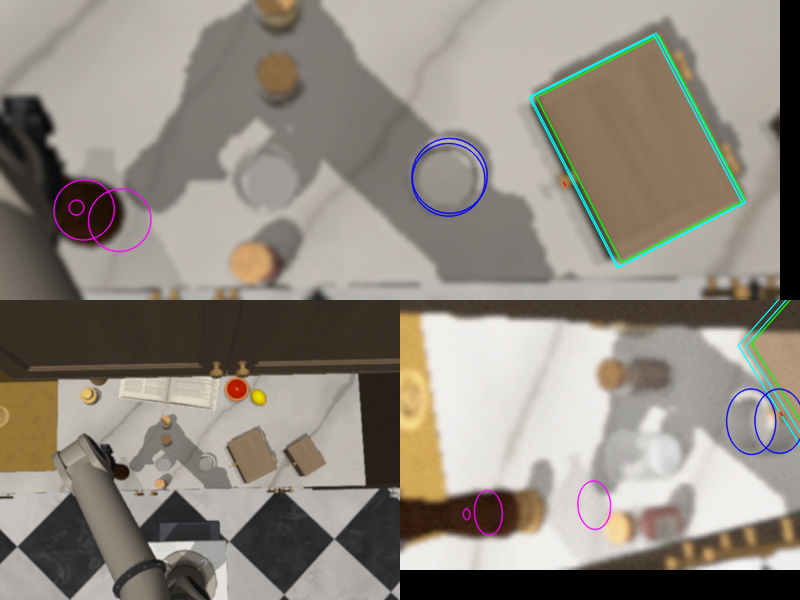

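```bash
python3 -m handwheel '[[[-10,1,0],[0,0,0],1],[[-30,3,0],[0,0,0],1],[[-50,5,0],[0,0,0],1],[[-70,7,0],[0,0,0],1],[[-90,9,0],[0,0,0],1],[[-110,11,0],[0,0,0],1],[[-130,13,0],[0,0,0],1],[[-150,15,0],[0,0,0],1],[[-170,17,0],[0,0,0],1],[[-190,19,0],[0,0,0],1],[[-210,21,0],[0,0,0],1],[[-230,23,0],[0,0,0],1],[[-250,25,0],[0,0,0],1],[[-270,27,0],[0,0,0],1],[[-288,29,0],[0,0,0],1],[[-300,30,0],[0,0,0],1],[[-306,31,0],[0,0,0],1],[[-306,31,0],[0,0,0],1],[[-306,31,0],[0,0,0],1]]'
python3 st.py "(.444,-.093,.27)"
cat > w.py <<'E'
from ov import *
import sys
o=(float(sys.argv[1]),float(sys.argv[2])); fz=float(sys.argv[3]); ram=eval(sys.argv[4])
W=np.zeros((600,800,3),np.uint8)
for p,(x,y,w,h),ox in ((t,(255,180,90,90),0),(s,(220,130,80,150),400)):
    k=4; a=crop(p,x,y,w,h,k)
    for z,r in ((.045,.034),(0,.028)): dr(a,p,circ(ram,r,z),(x,y),k,(255,0,0))
    for z,r in ((0,.029),(.16,.025)): dr(a,p,circ(o,r,fz+z),(x,y),k,(255,0,255))
    W[:a.shape[0],ox:ox+a.shape[1]]=a
cv2.imwrite(sys.argv[5],W)
E
python3 w.py .444 -.093 .132 "(.444,-.093)" pics/w1.png
```

```text
t: 11.67
eef_pos: [0.4446, -0.0919, 0.2706]
tool_rot: [-0.001, 0.707, 0.708, -0.001]
contact_force: [0.2, 0.7, -2.5]
gripper_width: 0.547
11.6667 [ 0.4446 -0.0919  0.2706] [-0.38  0.05  0.47  2.03 -0.03  1.06  0.1 ] 0.5472823552542975
[[-0.001, 1.0, -0.002], [1.0, 0.001, 0.0], [0.0, -0.002, -1.0]]
(.444,-.093,.27) [-1.1 -0.6  0.6]
box [ 0.45598559 -0.2504681  -1.12618346] res [[-0.7, -2.1], [1.7, 2.0], [-1.1, 0.1]]
```

View pics/w1.png

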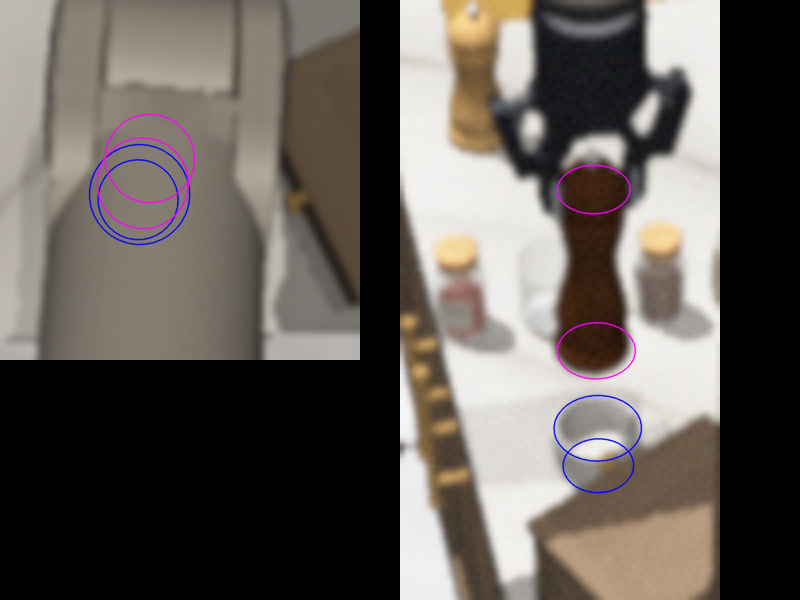

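```bash
python3 -m handwheel '[[[0,0,10],[0,0,0],1],[[0,0,22],[0,0,0],1],[[0,0,34],[0,0,0],1],[[0,0,46],[0,0,0],1],[[0,0,56],[0,0,0],1],[[0,0,63],[0,0,0],1],[[0,0,67],[0,0,0],1],[[0,0,67],[0,0,0],1],[[0,0,67],[0,0,0],1],[[0,0,67],[0,0,0],1],[[0,0,67],[0,0,0],1]]'
python3 st.py
python3 w.py .444 -.092 .066 "(.444,-.093)" pics/w2.png
```

```text
t: 12.68
eef_pos: [0.4457, -0.092, 0.2048]
tool_rot: [0.0, 0.706, 0.708, 0.001]
contact_force: [-0.6, -0.2, -2.7]
gripper_width: 0.542
12.6833 [ 0.4457 -0.092   0.2048] [-0.36  0.14  0.47  2.11 -0.08  0.9   0.16] 0.5424385968312849
[[-0.002, 1.0, 0.001], [1.0, 0.002, 0.0], [0.0, 0.001, -1.0]]
box [ 0.45598559 -0.2504681  -1.12618346] res [[-0.7, -2.1], [1.7, 2.0], [-1.1, 0.1]]
```

View pics/w2.png

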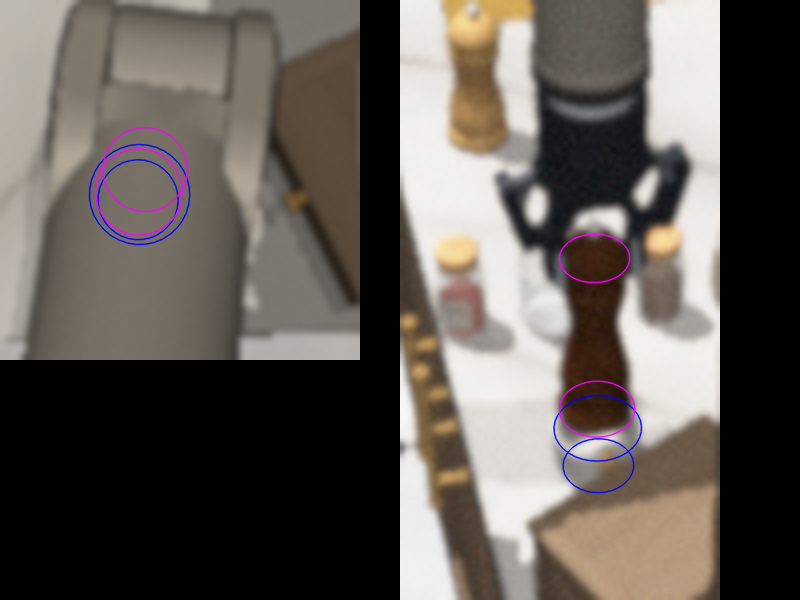

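```bash
python3 -c "
from station import bot;print(bot.hand_in())"
```

```text
the job is handed in; nothing more can be done
None
```

I shut the lid of the larger salt box. I then gripped the dark mill across its head with 50 N, carried it over the row with its foot about 130 mm up, and handed in at about 12.7 s. The arm was still holding it over the ramekin.

**Last checks:**
- **Lid:** the drawn outline of the shut lid matched the picture.
- **Grip:** the opening steadied at about 46 mm on the 50 mm head.
- **Height:** the foot is about 22 mm above the rim going by the arm's position, and the tool is vertical.
- **Centring:** the mill is within about 2–4 mm of the ramekin's centre.
- **Bystanders:** the pale mill and the jars and glass in view looked undisturbed. No contact force showed beyond the mill's weight.

**Disagreement:** in the side view, the mill's foot and the ramekin's rim both sit about 4–5 mm higher than my projected positions. If that is real height, the foot could be up to about 27 mm above the rim, still inside the 6–36 mm band.

**Not confirmed:** in the top view the arm hid the mill and ramekin at the end, so the last sideways check rests on the side view and the arm's position alone.

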